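# Centre the egg in its display case and shut the cover

### The job

The egg cup with the red chocolate egg stands off-centre on the round marble plinth of the little display case, too near the front for the glass cover to close over it. With your fingertips gently nudge the cup to the middle of the plinth, so that its foot stands inside the thin brass ring, without lifting or pinching it, tipping it or touching the egg; take your fingers away from the cup, and only then swing the open glass cover forward over it until it is fully shut. Leave the other things on the counter where they are.

Things in the scene. Friction and masses are not known exactly. Their poses are not given: they have to be found in the camera images.
- display_case: display case, fixed to the counter: dark wooden base 112x112 mm, 20 mm high, with a round white marble plinth on it (64 mm across, 68 mm at its foot, its top 36 mm above the counter). Origin: centre of the case's underside, on the counter. Its -x axis points to the front (roughly towards the robot), +x to the hinge side, z up.
- plinth_middle (a point): centre of the plinth's flat top, 36 mm above the counter. A thin brass ring of 23.5 mm radius is let in flush round it.
- egg_cup: white porcelain egg cup, loose, about 0.1 kg, on the plinth 13 to 25 mm off its middle, always towards the front. Origin: centre of its foot's underside; z up. Foot 34 mm across, 3 mm high; stem 14 mm across at 8 to 13 mm up; bowl 38 mm across at 26 mm up; rim 37 mm at 34 mm up. The foot slides easily (friction about 0.35): pushed at or below the rim it slides, higher it may topple.
- choc_egg: red foil egg with a thin gold band, 29 mm across, 39 mm long, 0.03 kg, standing loose in the cup: its lower end rests 18 mm above the cup's origin, its top is 57 mm above it. Origin: its lower end, z along its length.
- cover (a joint): clear glass cover with brass edges, an open-bottomed box 96x96 mm, 84 mm high, walls 3 mm, 0.16 kg, hinged at the case's far side. 0 = fully shut over the plinth, grows as it tips back, at most 1.66 rad; starts 1.5 to 1.64. Stiff hinge: stays where it is left; 2 to 3 N on its roof from behind moves it. Smooth glass (friction about 0.3).
- cover_hinge (a point): middle of the hinge line (along the case's y axis), 48 mm behind the plinth's middle, 20 mm above the counter. Tipped back, the cover lies behind this line: its roof is an upright face about 84 mm further back that looks away from the robot, and its front wall lies on top
- cover_roof_edge (a point): middle of the cover's outer edge between roof and front wall; moves with the cover: shut, 104 mm above the counter and 96 mm in front of the hinge; tipped back, about 120 mm above the counter and 80 to 90 mm behind it. A brass knob 11 mm across stands 12 mm out of the front wall, 66 mm from this edge.
- tent_a: small price card standing in a wooden block, 18x58x38 mm, in front of the case; origin under its middle
- praline_1: single gold-wrapped praline, about 53x46x23 mm, on the counter to the right of the case; origin under its middle
- ribbon_teal: spool of teal ribbon lying flat, 56 mm across, 20 mm high, on the counter to the left of the case; origin under its middle
- card_terminal: grey card terminal, 175x71x46 mm, lying on the counter at the left; origin under its middle
- policy_sign: upright white notice in an acrylic stand, 59x122x155 mm, on the counter at the right; origin under its middle
- carton_small: small cream carton, 41x50x82 mm, on the counter at the far right; origin under its middle
Mind the look-alikes: they are no part of the job. Of the things that look like the display_case, the largest one is meant.

How it is judged:
On the way, in this order (a step that is already met when the one before it is completed fails the run):
1. the cup stands in the middle of the plinth (within 6 mm), upright, egg in it, not touched, with the cover still open (horizontal distance between egg_cup and plinth_middle below 0.006 m and angle between egg_cup's own z axis and vertical below 0.06 rad and value of joint cover above 1.2 rad and linear speed of egg_cup below 0.01 m/s and contact force between the arm and egg_cup below 0.05 N and horizontal distance between choc_egg and egg_cup below 0.008 m and z of choc_egg in the frame of egg_cup above 0.013 m), for 0.2 s.
2. the cover is fully shut (value of joint cover below 0.04 rad), for 0.2 s.
At the end, for the whole second after the job is handed in: The cover is fully shut (joint under 0.04 rad); under it the cup stands upright (tilt under 0.06 rad) and at rest within 7 mm of the plinth's middle, with the egg upright in it (within 0.35 rad and 8 mm of the cup's middle) (value of joint cover below 0.04 rad and horizontal distance between egg_cup and plinth_middle below 0.007 m and angle between egg_cup's own z axis and vertical below 0.06 rad and angle between choc_egg's own z axis and vertical below 0.35 rad and linear speed of egg_cup below 0.01 m/s and linear speed of choc_egg below 0.02 m/s and horizontal distance between choc_egg and egg_cup below 0.008 m and z of choc_egg in the frame of egg_cup above 0.013 m); the robot touches nothing.
It fails at once if the cup is lifted (more than 8 mm above the plinth), or pushed or pinched hard (more than 5 N) (z of egg_cup in the frame of display_case above 0.044 m or contact force between the arm and egg_cup above 5 N).
It fails at once if the cup is tipped (more than 0.3 rad) or knocked off the plinth (angle between egg_cup's own z axis and vertical above 0.3 rad or z of egg_cup in the frame of display_case below 0.03 m).
It fails at once if the egg is touched by the robot (contact force between the arm and choc_egg above 0.1 N).
It fails at once if the egg leaves the cup (not (horizontal distance between choc_egg and egg_cup below 0.014 m and z of choc_egg in the frame of egg_cup between 0.01 and 0.03 m)).
It fails at once if another thing on the counter is shoved more than 15 mm (distance of any of tent_a, praline_1, ribbon_teal, card_terminal, policy_sign, carton_small from where it was at the start of the episode above 0.015 m).
It also fails if it takes over 61 s, if anything falls off the work surface, if the arm or the gripper's body presses on something with over 40 N, if the wrist force passes 120 N, or if a joint passes its speed limit or range.

### The arm

A 7-joint arm with a two-finger parallel gripper is mounted at the origin on a cart in front of the work surface, level with it; the furniture and walls round the work are solid. World frame = base frame: x ahead of the robot, y to its left, z up, the work surface at z = 0. Lengths are in m, angles in rad, forces in N, time in s.
With the tool pointing down it reaches from about 0.4 to 0.85 m from the base axis. Payload 4.5 kg.
Tool frame: the origin (TCP) lies at the very end of the fingers, on their centre line; the grasp point (between the pads) lies ctrl.tcp_to_grasp behind it (ctrl.tcp_to_grasp is the distance from the TCP to the grasp point, in m); z points along the fingers, y is the line along which they close (so a half turn about z gives the same grasp; the last joint's range is limited). The gripper opens to 85 mm and grips with 20 to 120 N. Pads are 22 mm wide; open, the fingers measure 114 mm over their backs; the gripper's body (76 mm by 85 mm) begins 54 mm behind the grasp point. The pads swing forward as they close: fully open they stand 13 mm farther back than shut.
Start: joints at [0.034, 0.689, -0.195, 1.565, 0.157, 0.902, -0.215], TCP at [0.625, 0, 0.231] pointing down, gripper open.
Joint ranges: [-3.01, 3.01], [-0.46, 2.08], [-1.47, 1.51], [0.13, 2.56], [-1, 4.14], [0.04, 2.09], [-2.66, 2.66]. Speed limits (rad/s): [2.57, 2.57, 3.14, 3.14, 3.14, 3.14, 3.14].

### API

Orientations are given as [roll, pitch, yaw] about the fixed x, y, z axes, in that order (R = Rz(yaw) Ry(pitch) Rx(roll)).
In Python, from workcell import sensors, cams, order, recognise, ctrl gives the robot as it stands.
- The arm moves only by the shell command python3 -m creep 'ROWS' [FORCE]. ROWS is a JSON object of lists of equal length, an entry for each row: "delta_pos": the shift along the world's x, y, z in m, a list of three; "yaw": the turn about the world's z in degrees; "jaw": the closure, from 0 (fully open) to 1 (shut). A call has 1 to 8 rows; each row shifts and turns the commanded pose from where the row before left it; what a row does not reach is not made up. A row lasts 1/8 s, in which the tool goes at most 62.5 mm and 10.7 degrees, less where a joint would pass 70% of its speed; a pose out of reach is approached as far as the arm can. A call is refused whole if a number of a shift passes 0.0625 or a number of a turn 10.7, either way. A call with a gripper value outside its range is refused whole. The fingers move at their own pace and stop on an object; FORCE is the grip in N (left out, the last holds). Time passes only in rows, so rows that do not move let the fingers close. It gives the time, the measured TCP pose, the force, the opening and the grip force at its end, in the units of the state.
- sensors.read_state(): the state, without advancing time (a new reading comes with each control period).
- cams.read_camera(name): name is "scene" or "side" or "wrist"; returns a dict with "image" (420x560x3 uint8, red, green, blue), "z_map" (420x560 float32, m along the optical axis (not along the pixel's ray), 0 where there is no reading), "K" (3x3 intrinsics, pixels), "R" (3x3) and "t" (3): a world point X has camera coordinates R X + t; the wrist camera has in their place "hand_eye" (4x4, takes a point from camera to tool coordinates, whose origin is the TCP and whose axes are the flange's). Camera axes: x right, y down, z forward; pixel columns grow to the right and rows downward; lengths in m; the calibration is good to about 2 mm. The wrist camera is an equidistant fisheye: a pixel r from the principal point sees the ray r / f radians off the axis. A picture is of the moment at which its call begins: read the wrist's pose just before it.
- order.finish_job(): hands the job in; it is judged then, once.
Trained networks look in the newest picture that a camera, given by its name, has taken for a name from the list of things; names that differ only in an ending like _2 or _b are one class to them, and where a whole thing is asked for, a point or a joint stands for the part that bears it (a point fixed in the world has none). Each returns a list of dicts, best first, with "p" (0 to 1); they miss things now and then, are a little off and sometimes report something else, mostly with a low value. They report only what shows in the picture. A call takes as long as a camera call. They do not tell look-alikes from the thing itself.
- recognise(camera, label): "position" ([x, y, z] in m, in world coordinates, good to about 4 mm: the middle of the surface that is visible of it).
The state is a dict: "t": time; "joints": joint angles; "joint_velocities": joint speeds; "effort": joint torques, N m; "ee_pos": TCP position; "tcp_rot": TCP orientation; "contact_force": force on the tool from outside, world axes, zero at the start; "moment": the same for the moment, N m; "grip_width": finger opening in m; "grasp_force": force on a finger pad.
Only numpy, scipy, OpenCV 4.12 (cv2) and the standard library are available. Lean on these libraries where they do the work, as an engineer would, in place of code of your own. Each camera call takes 0.05 s, during which the arm holds its last target. There are 200 camera calls.

## Working session

There is one attempt and no reset: what is moved stays moved. The work goes in short steps, Python scripts to look and compute and a shell command to move; the robot and the scene stay as the last step left them, time stands still between calls to the robot, and variables do not carry over. Pictures are saved under pics/ and viewed, at most 10 in all, crops included, and the job is handed in when it is done.

```bash
mkdir -p pics; ls
cat > h.py <<'E'
from workcell import sensors, cams, order, recognise, ctrl
import numpy as np, cv2
def cloud(c):
    z=c["z_map"]; K=c["K"]; v,u=np.indices(z.shape)
    P=np.stack([(u-K[0,2])/K[0,0]*z,(v-K[1,2])/K[1,1]*z,z],-1)
    return (P-c["t"])@c["R"]   # R^T (P-t)
def proj(c,X):
    p=c["R"]@np.array(X)+c["t"]; q=c["K"]@p; return q[:2]/q[2]
def save(im,n): cv2.imwrite("pics/"+n,im[...,::-1])
E
python3 - <<'E'
from h import *
a=cams.read_camera("scene"); b=cams.read_camera("side")
save(a["image"],"scene0.png"); save(b["image"],"side0.png")
np.savez("s0.npz",a=cloud(a),ai=a["image"],b=cloud(b),bi=b["image"])
print(ctrl.tcp_to_grasp)
for cam,c in (("scene",a),("side",b)):
  for l in ["display_case","egg_cup","choc_egg","cover","tent_a","praline_1","ribbon_teal","card_terminal","policy_sign","carton_small"]:
    for d in recognise(cam,l): print(cam,l,round(d["p"],2),np.round(d["position"],3),proj(c,d["position"]).round())
E
```

```text
pics
0.0187
scene display_case 0.97 [ 0.55  -0.111  0.057] [297. 219.]
scene display_case 0.79 [ 0.405 -0.111  0.056] [274. 246.]
scene display_case 0.58 [0.552 0.113 0.029] [240. 202.]
scene display_case 0.34 [0.578 0.131 0.064] [240. 189.]
scene display_case 0.3 [ 0.442 -0.268  0.09 ] [328. 250.]
scene egg_cup 0.46 [0.467 0.082 0.048] [233. 215.]
scene choc_egg 0.54 [0.468 0.089 0.076] [231. 208.]
scene cover 0.85 [0.576 0.127 0.066] [240. 189.]
scene cover 0.82 [ 0.548 -0.11   0.071] [297. 216.]
scene cover 0.67 [ 0.404 -0.109  0.072] [274. 243.]
scene praline_1 0.4 [0.511 0.007 0.013] [260. 223.]
scene praline_1 0.33 [0.555 0.115 0.03 ] [240. 201.]
scene ribbon_teal 0.68 [0.492 0.217 0.023] [205. 203.]
scene card_terminal 0.64 [0.475 0.286 0.028] [186. 198.]
scene policy_sign 0.75 [ 0.439 -0.269  0.089] [328. 251.]
scene carton_small 0.57 [ 0.415 -0.445  0.065] [382. 287.]
side display_case 0.91 [ 0.422 -0.071  0.073] [320. 223.]
side display_case 0.79 [ 0.564 -0.079  0.066] [270. 206.]
side display_case 0.75 [0.548 0.136 0.039] [241. 278.]
side choc_egg 0.42 [0.478 0.1   0.08 ] [274. 266.]
side cover 0.82 [ 0.563 -0.08   0.072] [271. 204.]
side cover 0.81 [0.572 0.148 0.112] [227. 262.]
side cover 0.6 [ 0.422 -0.075  0.072] [321. 222.]
side tent_a 0.67 [0.417 0.046 0.008] [305. 273.]
side praline_1 0.5 [0.518 0.009 0.015] [274. 248.]
side ribbon_teal 0.61 [0.492 0.228 0.019] [246. 322.]
side card_terminal 0.68 [0.443 0.354 0.031] [242. 380.]
side policy_sign 0.83 [ 0.442 -0.254  0.096] [336. 167.]
side carton_small 0.54 [0.572 0.15  0.116] [227. 261.]
```

Run:
```python
from h import *
d=np.load("s0.npz")
f=lambda im,y0,y1,x0,x1:cv2.resize(im[y0:y1,x0:x1],(400,300),interpolation=cv2.INTER_CUBIC)
A=np.hstack([f(d["ai"],120,300,160,400),f(d["bi"],170,350,160,400)])
B=np.hstack([f(d["ai"],165,240,190,290),f(d["bi"],225,315,190,310)])
save(np.vstack([A,B]),"m0.png")
```

```text
(no output)
```

View pics/m0.png

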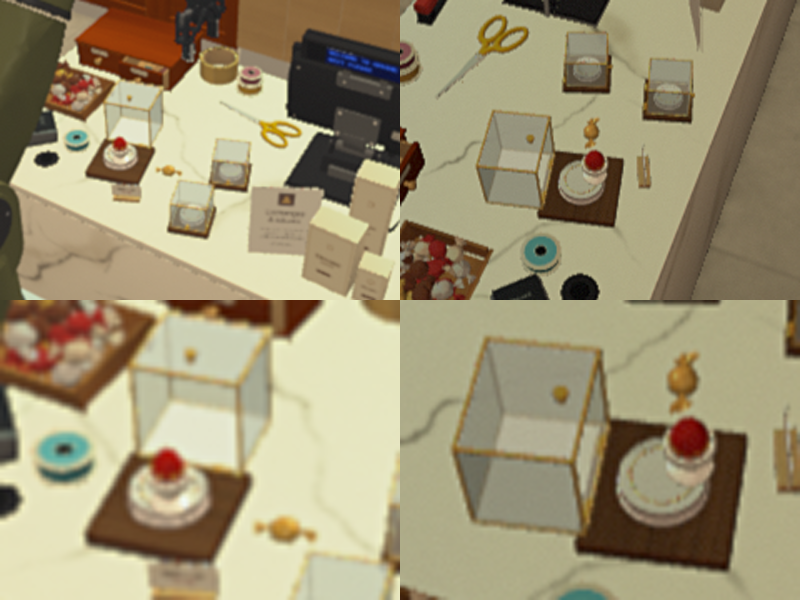

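Run:
```python
from h import *
d=np.load("s0.npz")
for k in "ab":
  P=d[k].reshape(-1,3); I=d[k+"i"].reshape(-1,3).astype(int)
  box=(P[:,0]>.4)&(P[:,0]<.75)&(P[:,1]>.0)&(P[:,1]<.22)
  red=box&(I[:,0]>90)&(I[:,1]<60)&(I[:,2]<70)&(P[:,2]>.04)
  print(k,"red",red.sum(),P[red].mean(0).round(4),P[red].min(0).round(3),P[red].max(0).round(3))
  pl=box&(abs(P[:,2]-.036)<.003); print("z36",pl.sum(),np.percentile(P[pl],[2,50,98],axis=0).round(3).tolist())
  bs=box&(abs(P[:,2]-.020)<.003); print("z20",bs.sum(),np.percentile(P[bs],[2,50,98],axis=0).round(3).tolist())
  hi=box&(P[:,2]>.06)&~red; print("hi",hi.sum(),np.percentile(P[hi],[2,50,98],axis=0).round(3).tolist())
```

```text
a red 71 [0.5991 0.1231 0.1229] [0.457 0.005 0.046] [0.749 0.219 0.564]
z36 167 [[0.408, 0.022, 0.033], [0.5, 0.113, 0.036], [0.729, 0.195, 0.039]]
z20 614 [[0.419, 0.012, 0.017], [0.496, 0.107, 0.021], [0.611, 0.215, 0.023]]
hi 1373 [[0.463, 0.001, 0.063], [0.586, 0.076, 0.119], [0.726, 0.184, 0.576]]
b red 108 [0.5069 0.1141 0.0831] [0.46  0.088 0.042] [0.75  0.219 0.094]
z36 443 [[0.421, 0.07, 0.033], [0.5, 0.119, 0.036], [0.723, 0.203, 0.039]]
z20 1303 [[0.429, 0.016, 0.017], [0.497, 0.132, 0.02], [0.598, 0.217, 0.023]]
hi 10873 [[0.483, 0.003, 0.068], [0.59, 0.033, 0.504], [0.688, 0.183, 0.653]]
```

The candidates are three cases: the open one with the egg at scene (~232,205), and small closed ones at (297,219) and (274,246). The open one is the largest and the only one holding the egg cup, so it is the target. The ribbon is to its left, the praline to its right, and the price card in front of it. Next I'll fit its pose.

Run:
```python
from h import *
from scipy.optimize import least_squares
d=np.load("s0.npz")
def circ(Q):
  r=least_squares(lambda p:np.hypot(Q[:,0]-p[0],Q[:,1]-p[1])-p[2],[*Q.mean(0)[:2],.03],loss="soft_l1",f_scale=.001); return r.x.round(4),len(Q)
for k in "ab":
  P=d[k].reshape(-1,3); I=d[k+"i"].reshape(-1,3).astype(int)
  box=(P[:,0]>.42)&(P[:,0]<.58)&(P[:,1]>.03)&(P[:,1]<.19)
  bs=box&(abs(P[:,2]-.020)<.004)&(I.sum(1)<260)
  Q=P[bs][:,:2]; (c,s,a)=cv2.minAreaRect((Q*1000).astype(np.float32)); print(k,"base",len(Q),np.round(c,1),np.round(s,1),round(a,1),cv2.boxPoints((c,s,a)).round().tolist())
  near=np.hypot(P[:,0]-.5,P[:,1]-.112)<.045
  pl=near&(abs(P[:,2]-.036)<.003)&(I.sum(1)>300); m=P[pl]; print("plinth top",(cv2.minEnclosingCircle((m[:,:2]*1000).astype(np.float32))),len(m),m[:,2].mean())
  sd=near&(P[:,2]>.023)&(P[:,2]<.033)&(I.sum(1)>300); print("plinth side",circ(P[sd]))
  red=near&(I[:,0]>90)&(I[:,1]<70)&(I[:,2]<80)&(P[:,2]>.06)
  R=P[red]; print("egg",len(R),R.mean(0).round(4),R.min(0).round(3),R.max(0).round(3))
  cup=near&(P[:,2]>.06)&(P[:,2]<.073)&(I[:,1]>120); print("cup",circ(P[cup]),P[cup].mean(0))
  hi=(P[:,0]>.5)&(P[:,0]<.72)&(P[:,1]>.04)&(P[:,1]<.25)&(P[:,2]>.105)&(P[:,2]<.13)
  H=P[hi]; print("coverTop",len(H),H.mean(0)if len(H) else 0, cv2.minAreaRect((H[:,:2]*1000).astype(np.float32)))
w_s=sensors.read_state(); w=cams.read_camera("wrist"); save(w["image"],"w0.png"); print(w["hand_eye"].round(3).tolist(),w["K"].tolist(),w_s["tcp_rot"])
```

```text
a base 363 [486.1 100.9] [106.7 109. ] 15.1 [[420.0, 140.0], [449.0, 34.0], [552.0, 62.0], [523.0, 167.0]]
plinth top ((488.78594970703125, 103.954833984375), 32.579734802246094) 64 0.03635081731188278
plinth side (array([0.5001, 0.1099, 0.0403]), 49)
egg 32 [0.4682 0.0879 0.0845] [0.461 0.08  0.074] [0.475 0.099 0.095]
cup (array([0.4755, 0.0921, 0.0168]), 19) [0.47114486 0.09006154 0.06810869]
coverTop 460 [0.57672411 0.12462143 0.1159285 ] ((577.5545043945312, 127.25701141357422), (91.49082946777344, 98.48773193359375), 14.529379844665527)
b base 1013 [488.5 108.5] [110.4 114. ] 14.2 [[421.0, 150.0], [449.0, 40.0], [556.0, 67.0], [528.0, 177.0]]
plinth top ((488.7748718261719, 109.38268280029297), 32.96681213378906) 332 0.03585723063745616
plinth side (array([0.4969, 0.0907, 0.0486]), 76)
egg 99 [0.4717 0.1006 0.0844] [0.459 0.087 0.071] [0.485 0.111 0.094]
cup (array([0.4738, 0.0954, 0.0168]), 36) [0.47680642 0.1056473  0.0676096 ]
coverTop 1348 [0.57695387 0.13473557 0.11480049] ((578.4616088867188, 130.83914184570312), (85.36445617675781, 99.9898910522461), 14.403581619262695)
[[0.002, -0.946, -0.325, 0.085], [1.0, 0.002, -0.0, -0.001], [0.001, -0.325, 0.946, -0.143], [0.0, 0.0, 0.0, 1.0]] [[325.19226210127806, 0.0, 285.6420843240011], [0.0, 325.19226210127806, 208.70903757438816], [0.0, 0.0, 1.0]] [3.14150713e+00 2.76562344e-05 1.57081204e+00]
```

View pics/w0.png

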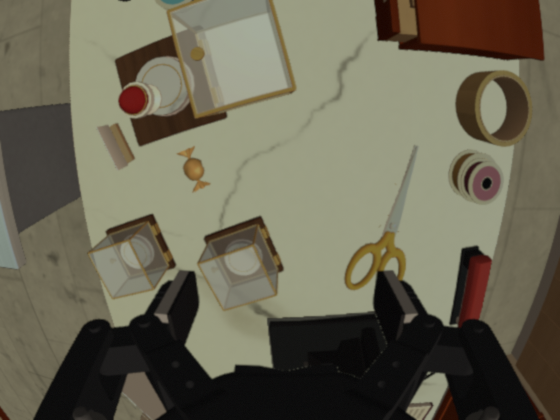

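The wrist view agrees: the open case is at (165,90) with the cup at (138,98), and the look-alikes are at (130,255) and (240,265). I'll use the slightly open fingertips as a cradle, turned to the push direction of about 40°, and approach high up.

```bash
python3 -m creep '{"delta_pos":[[-0.024,0.0075,0],[-0.024,0.0075,0],[-0.024,0.0075,0],[-0.024,0.0075,0],[-0.024,0.0075,0],[-0.024,0.0075,0],[-0.024,0.0075,0],[-0.02,0.0075,0]],"yaw":[-6,-6,-6,-6,-6,-6,-6,-6],"jaw":[0.76,0.76,0.76,0.76,0.76,0.76,0.76,0.76]}'
python3 - <<'E'
from h import *
from scipy.spatial.transform import Rotation as Ro
s=sensors.read_state(); w=cams.read_camera("wrist"); 
print(s["ee_pos"],s["tcp_rot"],s["grip_width"],s["contact_force"])
save(w["image"],"w1.png")
K=w["K"]; z=w["z_map"]; v,u=np.indices(z.shape); du=u-K[0,2]; dv=v-K[1,2]; r=np.hypot(du,dv); th=r/K[0,0]
ray=np.stack([np.sin(th)*du/r,np.sin(th)*dv/r,np.cos(th)],-1); C=ray/ray[...,2:]*z[...,None]
T=C@w["hand_eye"][:3,:3].T+w["hand_eye"][:3,3]; W=T@Ro.from_euler("xyz",s["tcp_rot"]).as_matrix().T+s["ee_pos"]
np.savez("w1.npz",W=W,I=w["image"])
P=W.reshape(-1,3); I=w["image"].reshape(-1,3).astype(int)
near=np.hypot(P[:,0]-.49,P[:,1]-.107)<.05
pl=near&(abs(P[:,2]-.036)<.004)&(I.sum(1)>300); m=(P[pl][:,:2]*1000).astype(np.float32); print("plinth",pl.sum(),cv2.minEnclosingCircle(m),cv2.fitEllipse(cv2.convexHull(m)))
red=near&(I[:,0]>90)&(I[:,1]<60)&(I[:,2]<70)&(P[:,2]>.06); R=(P[red][:,:2]*1000).astype(np.float32); print("egg",red.sum(),cv2.minEnclosingCircle(R),P[red][:,2].max())
cup=near&(P[:,2]>.060)&(P[:,2]<.074)&(I[:,1]>100); R=(P[cup][:,:2]*1000).astype(np.float32); print("cup",cup.sum(),cv2.minEnclosingCircle(R))
bs=near|(np.hypot(P[:,0]-.49,P[:,1]-.107)<.09); bs&=(abs(P[:,2]-.02)<.004)&(I.sum(1)<260); print("base",bs.sum(),cv2.minAreaRect((P[bs][:,:2]*1000).astype(np.float32)))
E
```

```text
t: 2.15
ee_pos: [0.4362, 0.0603, 0.2315]
tcp_rot: [3.142, -0.0, 0.73]
contact_force: [0.9, 0.8, 0.1]
grip_width: 0.0205
grasp_force: 0.0
[0.43618434 0.06034256 0.23149562] [ 3.14155997e+00 -2.85941180e-04  7.29838917e-01] 0.020460954668018633 [0.91030663 0.81591705 0.05046295]
plinth 2114 ((490.28350830078125, 107.7460708618164), 32.121238708496094) ((490.49957275390625, 107.84159088134766), (63.055599212646484, 63.579280853271484), 165.5518035888672)
egg 581 ((481.8233947753906, 102.1705551147461), 22.202301025390625) 0.3746223593315371
cup 383 ((474.9402160644531, 94.42662048339844), 18.91748809814453)
base 5898 ((493.98785400390625, 90.59870910644531), (109.17875671386719, 145.5388946533203), 14.40219497680664)
```

View pics/w1.png

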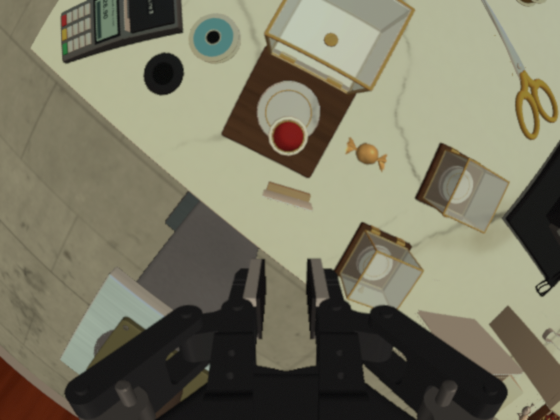

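The wrist view shows plinth and cup at (290,112) and (288,135). The fitted plinth centre is (490.4,107.8) and the cup is (474.9,94.4), with radii matching their sizes. That makes the push 20.5 mm at 40.8°, and the tool already points along it. I'll go straight down in front of the cup.

```bash
python3 -m creep '{"delta_pos":[[0,0,-0.03],[0,0,-0.03],[0,0,-0.03],[0,0,-0.03],[0,0,-0.03],[0,0,-0.02],[0,0,-0.0115],[0,0,0]],"yaw":[0,0,0,0,0,0,0,0],"jaw":[0.76,0.76,0.76,0.76,0.76,0.76,0.76,0.76]}'
python3 -m creep '{"delta_pos":[[0.004,0.0035,0],[0.004,0.0035,0],[0.004,0.0035,0],[0.002,0.0017,0],[0.002,0.0017,0],[0,0,0]],"yaw":[0,0,0,0,0,0],"jaw":[0.76,0.76,0.76,0.76,0.76,0.76]}'
cat >> h.py <<'E'
from scipy.spatial.transform import Rotation as Ro
def look(n,y0=0,y1=420,x0=0,x1=560):
    s=sensors.read_state(); w=cams.read_camera("wrist"); save(cv2.resize(w["image"][y0:y1,x0:x1],None,fx=2,fy=2),n)
    K=w["K"]; z=w["z_map"]; v,u=np.indices(z.shape); du=u-K[0,2]; dv=v-K[1,2]; r=np.hypot(du,dv); th=r/K[0,0]
    ray=np.stack([np.sin(th)*du/r,np.sin(th)*dv/r,np.cos(th)],-1); C=ray/ray[...,2:]*z[...,None]
    T=C@w["hand_eye"][:3,:3].T+w["hand_eye"][:3,3]; P=(T@Ro.from_euler("xyz",s["tcp_rot"]).as_matrix().T+s["ee_pos"]).reshape(-1,3)
    I=w["image"].reshape(-1,3).astype(int)
    near=np.hypot(P[:,0]-.49,P[:,1]-.107)<.05
    f=lambda m:(m.sum(),np.round(cv2.minEnclosingCircle((P[m][:,:2]*1000).astype(np.float32))[0]+(cv2.minEnclosingCircle((P[m][:,:2]*1000).astype(np.float32))[1],),1)) if m.sum()>3 else 0
    print("plinth",f(near&(abs(P[:,2]-.036)<.004)&(I.sum(1)>300)))
    print("egg",f(near&(I[:,0]>90)&(I[:,1]<60)&(I[:,2]<70)&(P[:,2]>.06)&(P[:,2]<.1)))
    print("cup",f(near&(P[:,2]>.060)&(P[:,2]<.074)&(I[:,1]>100)))
    return P,I
E
python3 -c "
from h import *
look('w2.png',110,410,80,480)"
```

```text
t: 3.2
ee_pos: [0.4371, 0.06, 0.0494]
tcp_rot: [-3.141, 0.0, 0.733]
contact_force: [0.6, -0.7, -0.3]
grip_width: 0.0203
grasp_force: 0.0
t: 3.95
ee_pos: [0.4531, 0.074, 0.0498]
tcp_rot: [3.141, -0.0, 0.733]
contact_force: [-0.5, -0.3, 1.0]
grip_width: 0.0208
grasp_force: 0.0
plinth (np.int64(9741), array([490.7, 107.7,  32. ]))
egg (np.int64(3667), array([476.7,  95.7,  13.8]))
cup (np.int64(1652), array([467.7,  89.3,  27.9]))
```

View pics/w2.png

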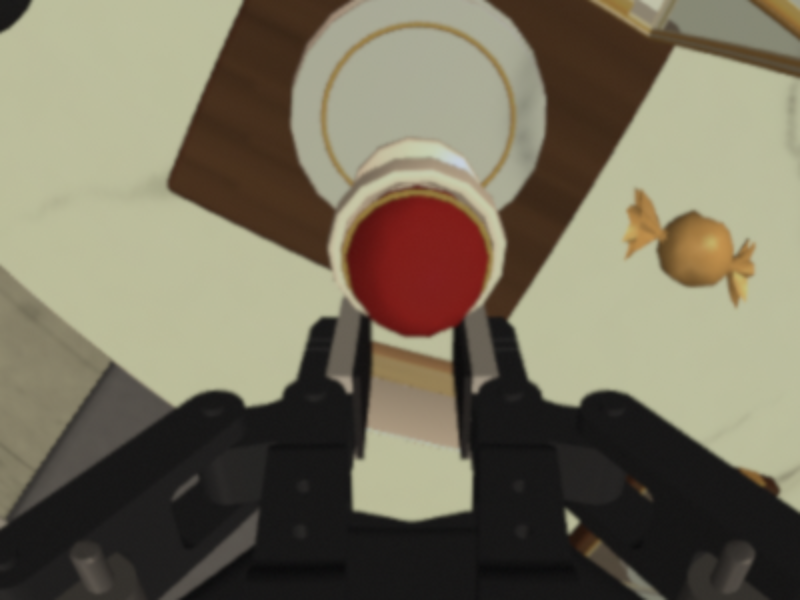

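The cup at crop (418,250) sits centred between the two fingertips at (345,330) and (480,330). The brass ring is centred at (418,115) on the same line. I'll push slowly, stopping a little short.

```bash
python3 -m creep '{"delta_pos":[[0.002,0.0018,0],[0.002,0.0018,0],[0.002,0.0018,0],[0.002,0.0018,0],[0.002,0.0018,0],[0.002,0.0018,0],[0.002,0.0018,0],[0,0,0]],"yaw":[0,0,0,0,0,0,0,0],"jaw":[0.76,0.76,0.76,0.76,0.76,0.76,0.76,0.76]}'
python3 -c "
from h import *
look('w3.png',60,360,80,480)"
```

```text
t: 5.0
ee_pos: [0.4673, 0.0868, 0.0498]
tcp_rot: [3.141, -0.001, 0.733]
contact_force: [-0.8, -0.8, -0.2]
grip_width: 0.0205
grasp_force: 0.0
plinth (np.int64(6527), array([490.9, 107.7,  32.1]))
egg (np.int64(3673), array([486. , 102.9,  16.6]))
cup (np.int64(1688), array([480.8,  97.8,  28.5]))
```

View pics/w3.png

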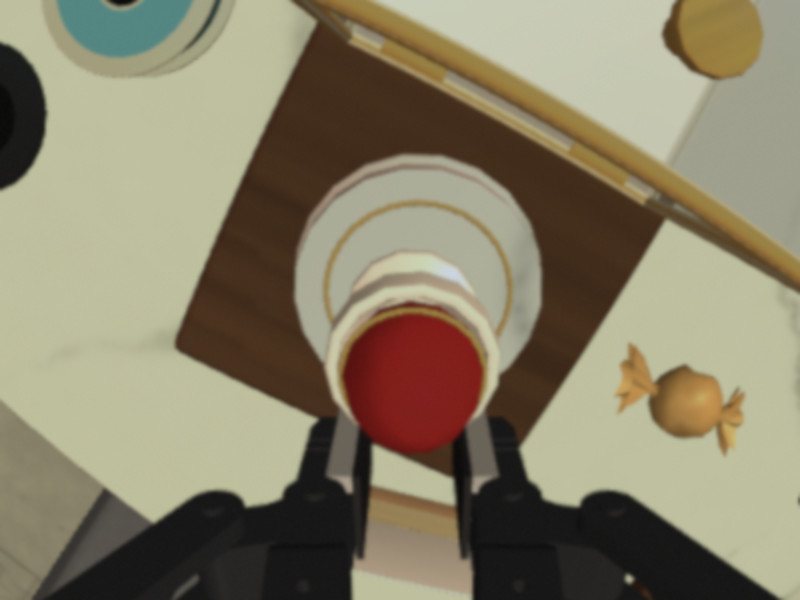

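The foot's leading edge at (412,253) lies about 50 px (12 mm) short of the ring's far edge at (418,203), and centred it should be 6.5 mm. About 5–6 mm of pushing remains.

```bash
python3 -m creep '{"delta_pos":[[0.0013,0.0011,0],[0.0013,0.0011,0],[0.0013,0.0011,0],[0,0,0]],"yaw":[0,0,0,0],"jaw":[0.76,0.76,0.76,0.76]}'
python3 -c "
from h import *
P,I=look('w4.png',60,360,80,480)
near=np.hypot(P[:,0]-.49,P[:,1]-.107)<.04
m=near&(I[:,0]>90)&(I[:,1]<60)&(I[:,2]<70)&(P[:,2]>.072)&(P[:,2]<.1); print(np.percentile(P[m],[1,50,99],axis=0),P[m].mean(0))"
```

```text
t: 5.55
ee_pos: [0.4711, 0.09, 0.0498]
tcp_rot: [3.141, -0.0, 0.733]
contact_force: [-0.8, -0.5, 0.3]
grip_width: 0.0205
grasp_force: 0.1
plinth (np.int64(5584), array([491. , 107.5,  32.1]))
egg (np.int64(3631), array([491.7, 110.3,  13.6]))
cup (np.int64(1684), array([483.1, 101.4,  29.1]))
[[0.48154065 0.09929044 0.07534815]
 [0.49430467 0.11220985 0.08754669]
 [0.5034262  0.12184163 0.09366553]] [0.49390291 0.11176276 0.08661374]
```

View pics/w4.png

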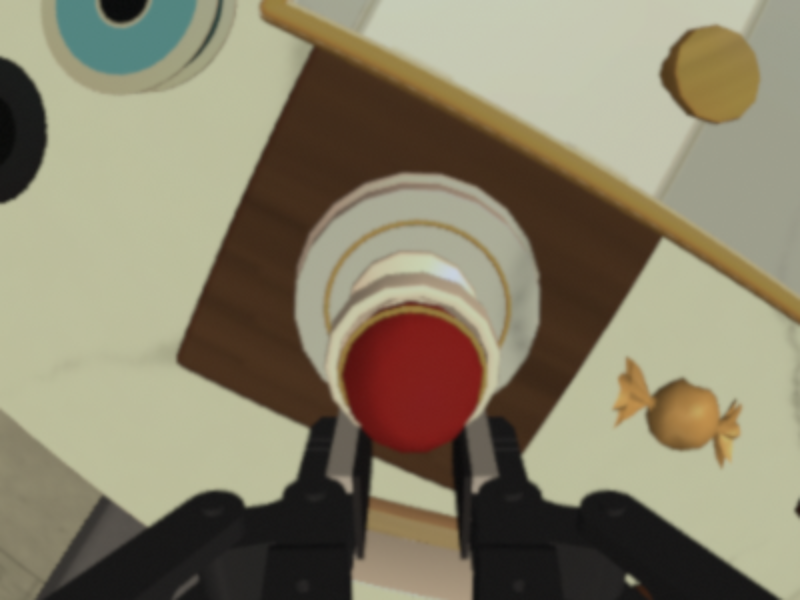

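The foot edge at (412,253) is now about 8 mm from the ring's far edge at (418,221), so roughly 1.5 mm is left. I'll make one small nudge, then withdraw and verify.

```bash
python3 -m creep '{"delta_pos":[[0.0009,0.0008,0],[0,0,0],[-0.004,-0.0036,0],[-0.008,-0.007,0],[-0.008,-0.007,0],[-0.006,-0.0054,0],[0,0,0],[0,0,0]],"yaw":[0,0,0,0,0,0,0,0],"jaw":[0.76,0.76,0.76,0.76,0.76,0.76,0.76,0.76]}'
python3 -m creep '{"delta_pos":[[0,0,0.03],[0,0,0.04],[0,0,0.04],[0,0,0.04],[0,0,0.03],[0,0,0]],"yaw":[0,0,0,0,0,0],"jaw":[0.76,0.8,0.9,1,1,1]}'
python3 -c "
from h import *
P,I=look('w5.png',30,330,80,480)
s=cams.read_camera('side'); p=cloud(s).reshape(-1,3)
H=p[(p[:,0]>.5)&(p[:,0]<.72)&(p[:,1]>.04)&(p[:,1]<.25)&(p[:,2]>.105)&(p[:,2]<.13)]
for Q in (H,P[(P[:,0]>.5)&(P[:,0]<.72)&(P[:,1]>.04)&(P[:,1]<.25)&(P[:,2]>.105)&(P[:,2]<.13)]):
  a=np.deg2rad(14.4);X=(Q[:,0]-.4907)*np.cos(a)+(Q[:,1]-.1077)*np.sin(a);Y=-(Q[:,0]-.4907)*np.sin(a)+(Q[:,1]-.1077)*np.cos(a)
  print(len(Q),np.percentile(X,[1,99]),np.percentile(Y,[1,99]),np.polyfit(X,Q[:,2],1),Q[:,2].max())
"
```

```text
t: 6.6
ee_pos: [0.4462, 0.0679, 0.0498]
tcp_rot: [3.141, -0.001, 0.733]
contact_force: [0.3, 0.6, 0.2]
grip_width: 0.0204
grasp_force: 0.0
t: 7.35
ee_pos: [0.4475, 0.0682, 0.2318]
tcp_rot: [3.139, -0.005, 0.733]
contact_force: [-0.1, 0.9, -0.2]
grip_width: -0.0
grasp_force: 0.0
plinth (np.int64(1675), array([490.7, 107.7,  32. ]))
egg (np.int64(584), array([490.6, 109.6,  13.4]))
cup (np.int64(374), array([490.6, 109.4,  18.7]))
1359 [0.04878926 0.13217102] [-0.04622894  0.04989078] [-0.02191093  0.11666771] 0.12862172386429435
10368 [0.04979211 0.13175293] [-0.04698569  0.04708885] [-0.02512882  0.11812739] 0.12958117512617667
```

View pics/w5.png

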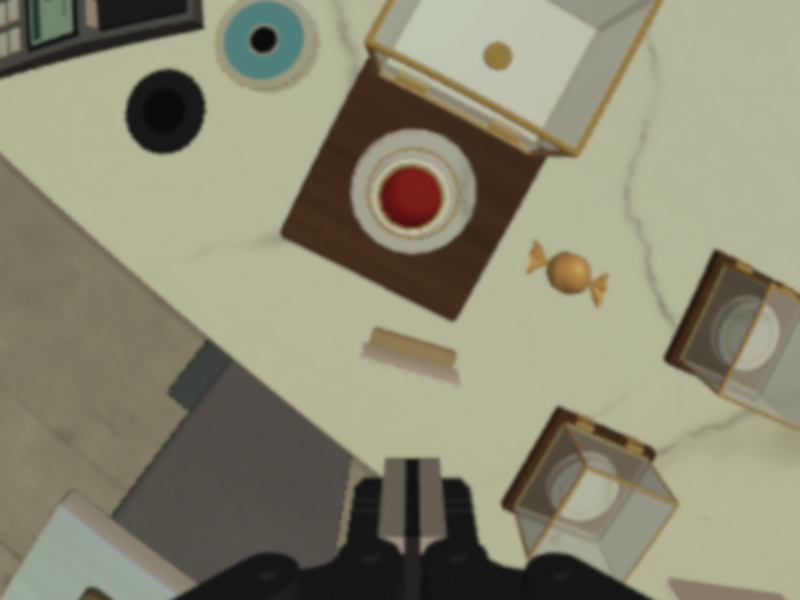

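Cup, egg and plinth are concentric at about (412,192), within 2 mm by measurement, and the fingers are off. Next I'll work out the cover arc and check the space behind it.

Run:
```python
from h import *
d=np.load("s0.npz"); a=np.deg2rad(14.4); R=np.array([[np.cos(a),-np.sin(a)],[np.sin(a),np.cos(a)]]); c=np.array([.4907,.1077])
for k in "ab":
  p=d[k].reshape(-1,3); q=(p[:,:2]-c)@R
  m=(q[:,0]>.137)&(q[:,0]<.30)&(abs(q[:,1])<.09)&(p[:,2]>.05)&(p[:,2]<.5); Q=np.c_[q[m],p[m,2]]
  print(k,len(Q)); 
  for lo in np.arange(.137,.30,.02):
    s=Q[(Q[:,0]>=lo)&(Q[:,0]<lo+.02)]; print(round(lo,3),len(s),s.min(0).round(3) if len(s) else "",s.max(0).round(3) if len(s) else "")
q=np.array([-.072,.084]); h=np.array([.048,.020])
print(c+R@[.163,0],sensors.read_state()["ee_pos"])
prev=None
for t in np.r_[1.6:0:17j]:
  v=np.array([q[0]*np.cos(t)+q[1]*np.sin(t),-q[0]*np.sin(t)+q[1]*np.cos(t)])+h+[.011,0]
  w=np.r_[c+R@[v[0],0],v[1]]; print(round(t,2),w.round(4),(w-prev).round(4) if prev is not None else ""); prev=w
```

```text
a 356
0.137 0  
0.157 0  
0.177 0  
0.197 0  
0.217 4 [ 0.231 -0.008  0.051] [0.237 0.045 0.061]
0.237 125 [ 0.237 -0.016  0.05 ] [0.257 0.09  0.072]
0.257 95 [ 0.257 -0.032  0.051] [0.277 0.088 0.084]
0.277 111 [ 0.277 -0.035  0.05 ] [0.296 0.09  0.083]
0.297 21 [ 0.297 -0.035  0.057] [0.3   0.089 0.082]
b 847
0.137 0  
0.157 0  
0.177 0  
0.197 0  
0.217 0  
0.237 228 [ 0.238 -0.011  0.05 ] [0.257 0.09  0.071]
0.257 213 [ 0.257 -0.027  0.051] [0.277 0.089 0.081]
0.277 361 [ 0.277 -0.03   0.067] [0.297 0.09  0.082]
0.297 45 [ 0.297 -0.031  0.073] [0.3   0.085 0.078]
[0.64857906 0.14823645] [0.44569378 0.0678916  0.2295996 ]
1.6 [0.6312 0.1438 0.0895] 
1.5 [0.6241 0.1419 0.0978] [-0.0071 -0.0018  0.0082]
1.4 [0.6162 0.1399 0.1052] [-0.0079 -0.002   0.0075]
1.3 [0.6076 0.1377 0.1118] [-0.0086 -0.0022  0.0066]
1.2 [0.5984 0.1354 0.1175] [-0.0092 -0.0024  0.0057]
1.1 [0.5887 0.1329 0.1223] [-0.0097 -0.0025  0.0047]
1.0 [0.5786 0.1303 0.126 ] [-0.0101 -0.0026  0.0037]
0.9 [0.5682 0.1276 0.1286] [-0.0104 -0.0027  0.0026]
0.8 [0.5576 0.1249 0.1302] [-0.0106 -0.0027  0.0016]
0.7 [0.5469 0.1221 0.1306] [-0.0107 -0.0027  0.0005]
0.6 [0.5362 0.1194 0.13  ] [-0.0107 -0.0027 -0.0006]
0.5 [0.5257 0.1167 0.1282] [-0.0106 -0.0027 -0.0017]
0.4 [0.5153 0.114  0.1254] [-0.0104 -0.0027 -0.0028]
0.3 [0.5053 0.1114 0.1215] [-0.01   -0.0026 -0.0039]
0.2 [0.4957 0.109  0.1166] [-0.0096 -0.0025 -0.0049]
0.1 [0.4866 0.1066 0.1108] [-0.0091 -0.0023 -0.0059]
0.0 [0.4781 0.1045 0.104 ] [-0.0085 -0.0022 -0.0068]
```

The space behind is clear: the low tray starts about 0.23 m back and is at most 84 mm high. I'll cross over the cover at height and go down behind the roof.

```bash
python3 -m creep '{"delta_pos":[[0.0254,0.01,0],[0.0254,0.01,0],[0.0254,0.01,0],[0.0254,0.01,0],[0.0254,0.01,0],[0.0254,0.01,0],[0.0254,0.01,0],[0.0254,0.01,0]],"yaw":[-3.4,-3.4,-3.4,-3.4,-3.4,-3.4,-3.4,-3.4],"jaw":[1,1,1,1,1,1,1,1]}'
python3 -m creep '{"delta_pos":[[0,0,0],[0,0,-0.03],[0,0,-0.035],[0,0,-0.035],[0,0,-0.03],[0,0,-0.012],[0,0,0]],"yaw":[0,0,0,0,0,0,0],"jaw":[1,1,1,1,1,1,1]}'
```

```text
t: 8.45
ee_pos: [0.6488, 0.1479, 0.2274]
tcp_rot: [3.141, 0.004, 0.257]
contact_force: [-0.1, -0.2, -0.8]
grip_width: 0.0004
grasp_force: 0.0
t: 9.32
ee_pos: [0.6479, 0.1472, 0.087]
tcp_rot: [3.141, 0.002, 0.258]
contact_force: [0.4, -0.0, 0.0]
grip_width: 0.0
grasp_force: 0.0
```

```bash
python3 -m creep '{"delta_pos":[[-0.006,-0.0015,0],[-0.006,-0.001,0.001],[-0.005,-0.001,0.0015],[0,0,0],[-0.0035,-0.0009,0.004],[-0.0036,-0.0009,0.0042],[-0.004,-0.001,0.0038],[-0.004,-0.001,0.0037]],"yaw":[0,0,0,0,0,0,0,0],"jaw":[1,1,1,1,1,1,1,1]}'
python3 -m creep '{"delta_pos":[[-0.0043,-0.0011,0.0033],[-0.0043,-0.0011,0.0033],[-0.0046,-0.0012,0.0029],[-0.0046,-0.0012,0.0028],[-0.0049,-0.0012,0.0024],[-0.0048,-0.0013,0.0023],[0,0,0]],"yaw":[0,0,0,0,0,0,0],"jaw":[1,1,1,1,1,1,1]}'
python3 -c "
from h import *
s=cams.read_camera('side'); save(cv2.resize(s['image'][200:320,170:330],None,fx=4,fy=4),'s1.png')"
```

```text
t: 10.32
ee_pos: [0.617, 0.1403, 0.1065]
tcp_rot: [3.141, -0.001, 0.258]
contact_force: [1.6, 0.4, -1.6]
grip_width: -0.0
grasp_force: 0.8
t: 11.2
ee_pos: [0.5885, 0.133, 0.1231]
tcp_rot: [-3.141, 0.001, 0.258]
contact_force: [1.0, 0.3, 0.9]
grip_width: -0.0001
grasp_force: 0.3
```

View pics/s1.png

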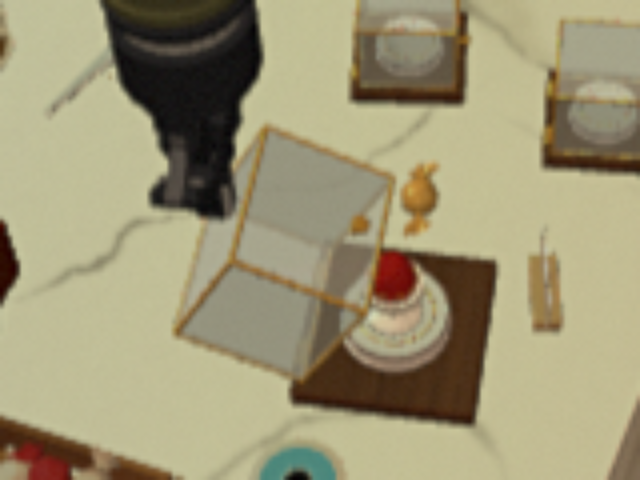

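The cover has tipped forward to about 1.1 rad, following the fingertips at (195,205) on its roof. The cup stands untouched at (395,290), so I'll continue the arc.

```bash
python3 -m creep '{"delta_pos":[[-0.005,-0.0013,0.0019],[-0.0051,-0.0013,0.0018],[-0.0052,-0.0013,0.0013],[-0.0052,-0.0014,0.0013],[-0.0053,-0.0013,0.0008],[-0.0053,-0.0014,0.0008],[-0.0053,-0.0013,0.0003],[-0.0054,-0.0014,0.0002]],"yaw":[0,0,0,0,0,0,0,0],"jaw":[1,1,1,1,1,1,1,1]}'
python3 -m creep '{"delta_pos":[[-0.0053,-0.0013,-0.0003],[-0.0054,-0.0014,-0.0003],[-0.0053,-0.0013,-0.0008],[-0.0053,-0.0014,-0.0009],[-0.0052,-0.0013,-0.0014],[-0.0052,-0.0014,-0.0014],[-0.005,-0.0013,-0.0019],[-0.005,-0.0013,-0.002]],"yaw":[0,0,0,0,0,0,0,0],"jaw":[1,1,1,1,1,1,1,1]}'
python3 -m creep '{"delta_pos":[[-0.0048,-0.0012,-0.0024],[-0.0048,-0.0013,-0.0025],[-0.0046,-0.0011,-0.0029],[-0.0045,-0.0012,-0.003],[-0.0043,-0.0011,-0.0034],[-0.0042,-0.0011,-0.0034],[0,0,-0.001],[0,0,0]],"yaw":[0,0,0,0,0,0,0,0],"jaw":[1,1,1,1,1,1,1,1]}'
```

```text
t: 12.25
ee_pos: [0.5474, 0.1225, 0.1316]
tcp_rot: [3.142, -0.0, 0.258]
contact_force: [0.7, -0.7, 2.0]
grip_width: 0.0003
grasp_force: 0.7
t: 13.25
ee_pos: [0.5052, 0.1117, 0.1221]
tcp_rot: [-3.142, 0.001, 0.258]
contact_force: [-0.8, -0.1, 2.0]
grip_width: -0.0001
grasp_force: 1.4
t: 14.25
ee_pos: [0.4777, 0.1046, 0.104]
tcp_rot: [-3.141, 0.002, 0.258]
contact_force: [-2.8, -0.2, 8.4]
grip_width: 0.0002
grasp_force: 3.9
```

The force rose to 8 N at z = 0.104, which is the shut height. One more small press, then I'll lift off and check.

```bash
python3 -m creep '{"delta_pos":[[0,0,-0.0015],[0,0,0],[0,0,0.005],[0,0,0.02],[0,0,0.03],[0,0,0.04],[0,0,0.03],[0,0,0]],"yaw":[0,0,0,0,0,0,0,0],"jaw":[1,1,1,1,1,1,1,1]}'
python3 -m creep '{"delta_pos":[[0.04,-0.02,0],[0.04,-0.02,0],[0.04,-0.02,0],[0.02,-0.02,0],[0,0,0]],"yaw":[0,0,0,0,0],"jaw":[1,1,1,1,1]}'
python3 - <<'E'
from h import *
s=cams.read_camera('side'); p=cloud(s).reshape(-1,3); a=np.deg2rad(14.4)
X=(p[:,0]-.4907)*np.cos(a)+(p[:,1]-.1077)*np.sin(a);Y=-(p[:,0]-.4907)*np.sin(a)+(p[:,1]-.1077)*np.cos(a)
m=(abs(X)<.055)&(abs(Y)<.055)&(p[:,2]>.096)&(p[:,2]<.12)
print(m.sum(),np.polyfit(X[m],p[m,2],1),np.percentile(X[m],[1,99]),np.percentile(p[m,2],[5,95]))
save(cv2.resize(s['image'][200:320,170:330],None,fx=4,fy=4),'s2.png')
E
```

```text
t: 15.25
ee_pos: [0.4806, 0.1052, 0.2291]
tcp_rot: [3.141, -0.006, 0.258]
contact_force: [0.5, -0.2, 0.1]
grip_width: -0.0003
grasp_force: 0.0
t: 15.88
ee_pos: [0.6195, 0.0221, 0.2255]
tcp_rot: [3.14, 0.001, 0.255]
contact_force: [-0.6, 0.7, -0.7]
grip_width: 0.0002
grasp_force: 0.0
1539 [-0.00251709  0.10363711] [-0.04838072  0.04630565] [0.10076774 0.10632601]
```

View pics/s2.png

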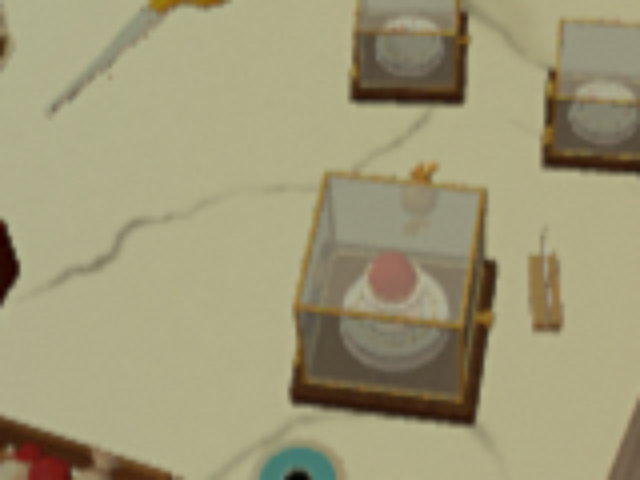

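The roof is level (slope −0.0025) at 103.6 mm. The cover is shut over the upright cup and egg at (393,290), and the arm is clear, so I'm handing in.

```bash
python3 -c "
from workcell import order
print(order.finish_job())"
```

```text
the job is handed in; nothing more can be done
None
```

The cup stands upright with its egg within about 2 mm of the plinth's middle, the glass cover is fully shut over it, and the job is handed in; no verdict came back.

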